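# Raise the ladder work rest one rung and lock it

## Robot

A 6-joint arm with a two-finger parallel gripper is mounted at the origin on the work surface. World frame = base frame: x ahead of the robot, y to its left, z up, the work surface at z = 0. Lengths are in m, angles in rad, forces in N, time in s.
With the tool pointing down it reaches from about 0.35 to 0.975 m from the base axis. Payload 4.9 kg.
Tool frame: the origin (TCP) lies on the centre line of the jaws, within the pads' length; the fingertips stand 25 mm ahead of it and the grasp point (between the pads) lies 6 mm ahead of it; z points along the fingers, y is the line along which they close (so a half turn about z gives the same grasp; the last joint's range is limited). The gripper opens to 85 mm and grips with 20 to 120 N. Pads are 22 mm wide; open, the fingers measure 114 mm over their backs; the gripper's body (76 mm by 85 mm) begins 54 mm behind the grasp point. The pads swing forward as they close: fully open they stand 13 mm farther back than shut.
Start: joints at [-1.44, 0.053, 1.613, -0, 1.476, -0.119], TCP at [0.155, -0.606, 0.256] pointing down, gripper open.
Joint ranges: [-3.01, 3.01], [-1.01, 2.22], [0.06, 2.58], [-1.02, 4.17], [0.09, 2.62], [-3.14, 3.14]. Speed limits (rad/s): [2.57, 2.57, 3.14, 3.14, 3.14, 3.14].

## Interface

Orientations are given as a unit quaternion [w, x, y, z].
In Python, from plant import state, grab_frame, get_calibration, job gives the robot as it stands. The module is installed in compiled form; this text tells all that it offers.
- The arm moves only by the tool move_arm, never from a script. Its argument "targets" is a list that holds one entry, the list of rows, each a list of 5 numbers: the opening in per cent of the stroke, from 0 (shut) to 100 (fully open), then the shift along the tool's x, y, z as a fraction of full scale, then the turn about the tool's z as a fraction of full scale. A call has 1 to 5 rows; each row shifts and turns the commanded pose from where the row before left it, along the tool's axes as they then stand; what a row does not reach is not made up. Full scale, the value 1, is 0.6 m for a shift and 6 degrees for a turn. A row lasts 1/12 s, in which the tool goes at most 41.7 mm and 7.16 degrees, less where a joint would pass 70% of its speed; a pose out of reach is approached as far as the arm can. A call with a number of a shift or a turn outside -1 to 1 is refused whole. A call with a gripper value outside its range is refused whole. The fingers move at their own pace and stop on an object; the grip force is fixed at half the most. Time passes only in rows, so rows that do not move let the fingers close. It gives the time, the measured TCP pose, the force, the opening and the grip force at its end, in the units of the state.
- state(): the state, without advancing time (a new reading comes with each control period).
- grab_frame(name): name is "scene" or "side" or "wrist"; returns the picture (384x512x3 uint8, red, green, blue); there is no depth.
- get_calibration(name): a dict with "vertical_fov" (degrees; the focal length in pixels is half the picture's height over the tangent of half this angle, whatever the lens; pixels are square), "cx", "cy" (the principal point, pixels), "R" (3x3) and "t" (3): a world point X has camera coordinates R X + t. Camera axes: x right, y down, z forward; pixel columns grow to the right and rows downward; lengths in m; the calibration is good to about 2 mm. The wrist camera is an equidistant fisheye: a pixel r from the principal point sees the ray r / f radians off the axis. A picture is of the moment at which its call begins: read the wrist's pose just before it. get_calibration takes no time and is no camera call; for the wrist camera it gives the pose at the moment of the call.
- job.job_done(): hands the job in; it is judged then, once.
The state is a dict: "time": time; "joint_pos": joint angles; "joint_vel": joint speeds; "joint_efforts": joint torques, N m; "tool_pos": TCP position; "tool_rot": TCP orientation; "contact_force": force on the tool from outside, world axes, zero at the start; "ft_torque": the same for the moment, N m; "gripper_width": opening from 0.0 (shut) to 1.0 (fully open); "grasp_force": force on a finger pad.
Only numpy, scipy, OpenCV 4.12 (cv2) and the standard library are available. Lean on these libraries where they do the work, as an engineer would, in place of code of your own. Each camera call takes 0.05 s, during which the arm holds its last target. There are 200 camera calls.

## Task

Raise the sliding section of the work rest by one rung: lift it by its blue crossbar until the orange pawl has slipped past the upper rung and swung back level, then lower it gently, never letting it drop, until the pawl sits on that rung. Check that the lock carries by pressing straight down on the crossbar with about 10 N (a kilogram's weight, never more than 25 N) for about a second, then let go and leave everything else on the bench as it is.

Things in the scene. Friction and masses are not known exactly. Their poses are not given: they have to be found in the camera images.
- crossbar (a point): Centre of the blue crossbar, the grip on top of the sliding ladder section: 22 thick (this point's x), 150 long (y), 24 high (z); x, y turn with the stand. At its middle fingers have free space on both x sides, and 36 below its underside. The section weighs 0.45 to 0.85 kg, slides straight up and down with 1 N friction, and falls if let go with the pawl on no rung.
- section (a joint): Height of the sliding section above its start, m, growing upwards: 0 = pawl sitting on the lower rung, hard stop at 0.125. With the pawl seated on the upper rung it reads somewhere from 0.044 to 0.082: the upper rung is clamped at a different height each time, which is not given and must be felt for. Touch down at no more than about 15 mm/s: faster jolts the pawl.
- pawl: Orange pawl, dark counterweight, hinged on the section; origin on the hinge, 126 below the crossbar's centre. Its arm (34 long, 10 thick, 24 wide) points along the stand's +x, level at rest. Going up, the rung tips the arm down from 22 below the seated height; it snaps back level about 20 above that height. Lowered from there its underside sits on the rung; the seat gives 0.1 to 0.2 per N.
- stand: Work rest screwed to the bench: base 160 (x) x 200 (y) x 18, two wooden uprights 152 high at y = +-66, two steel rungs of 12 diameter across them at x = +26: lower one fixed, centre at z = 55, upper one 44 to 82 higher, red clamp knobs at its ends (to y = +-85). Origin under the base's centre, z up; the crossbar is straight above it.
- glue: white glue bottle with red cap, diameter 52, height 130; origin under its centre; bystander
- tape: roll of brown tape lying flat, diameter 100, height 24; origin under its centre; bystander
- tape2: roll of pale tape lying flat, diameter 90, height 19; origin under its centre; bystander
- awl: red-handled screwdriver 170 long lying on the table; bystander
- veneer: dark wood strip 220 x 60 x 6 lying flat; bystander
- offcut: pale wood block 90 x 50 x 22; bystander
- cup: blue ceramic cup, diameter 76, height 95; bystander

How it is judged:
By the outcome, as a careful person would: the job done as asked, in the order asked, and still so for the second after the job is handed in, with the robot touching nothing.
It also fails if it takes over 56 s, if anything falls off the work surface, if the arm or the gripper's body presses on something with over 40 N, if the wrist force passes 120 N, or if a joint passes its speed limit or range.

## Working session

There is one attempt and no reset: what is moved stays moved. The work goes in short steps, Python scripts to look and compute and a tool call to move; the robot and the scene stay as the last step left them, time stands still between calls to the robot, and variables do not carry over. Pictures are saved under pics/ and viewed, at most 10 in all, crops included, and the job is handed in when it is done.

Besides the shell and the picture viewer there is one more tool, called by a JSON object that holds its "method" and its "body", one argument or row to a line. move_arm: Moves the arm, as the interface text tells. Shift numbers are shares of 0.6 m and turn numbers shares of 6 degrees, none past 1 either way. Its arguments: {"type":"object","properties":{"targets":{"type":"array"}},"required":["targets"]}

```bash
mkdir -p pics; python3 - <<'E'
from plant import *
import cv2,numpy as np
s=state();print(s['time'],s['tool_pos'],s['tool_rot'],s['contact_force'],s['gripper_width'])
a=[grab_frame(n) for n in("scene","side")]
for n,i in zip(("scene","side"),a):
    cv2.imwrite(f'pics/{n}.png',i[:,:,::-1]);c=get_calibration(n);print(n,c)
E
```

```text
0.0 [ 0.15442868 -0.60502308  0.25504421] [-1.03506743e-03  9.92209485e-01  1.24576348e-01 -1.19800242e-05] [-0.49890761 -0.1873978  -0.77402028] 0.9995398831633191
scene {'vertical_fov': 42.10124413404624, 'cx': 263.46821263692834, 'cy': 194.07637076570154, 'R': array([[-0.63443716,  0.77296845, -0.00304233],
       [ 0.64280703,  0.52540921, -0.55744442],
       [-0.42928849, -0.35561909, -0.83020869]]), 't': array([ 0.30891714, -0.27493088,  1.98431891])}
side {'vertical_fov': 45.02414322848962, 'cx': 249.42042865018257, 'cy': 193.67008355118062, 'R': array([[-0.45925646, -0.88819436, -0.01393847],
       [-0.61288002,  0.32818054, -0.71880151],
       [ 0.64300978, -0.32157163, -0.69507561]]), 't': array([0.31035287, 0.42138863, 1.53332205])}
```

View pics/scene.png

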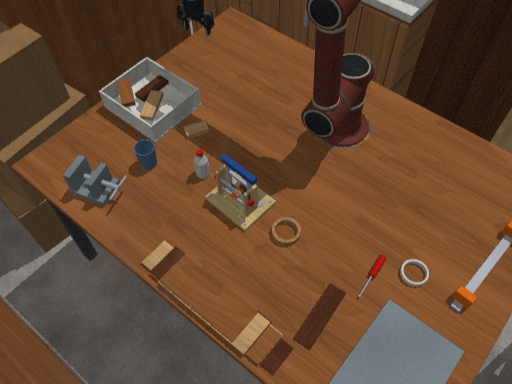

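View pics/side.png

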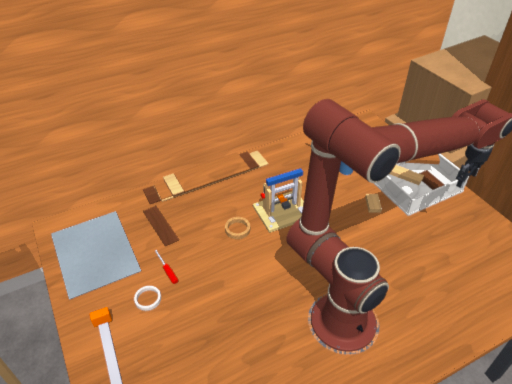

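The scene view shows the stand with its blue crossbar from about (223,158) to (255,182), the glue at (202,165) and the tape at (286,231). In the side view the crossbar runs from (267,182) to (302,172). Next I'll segment the blue and triangulate it.

```bash
cat > h.py <<'E'
import numpy as np,cv2
from plant import *
def ray(n,p,c=None):
    c=c or get_calibration(n);f=192/np.tan(np.radians(c['vertical_fov']/2))
    q=(np.array(p)-[c['cx'],c['cy']])/f
    if n=='wrist':
        r=np.linalg.norm(q);d=np.r_[q/r*np.sin(r),np.cos(r)] if r>0 else np.array([0,0,1.])
    else: d=np.r_[q,1]
    return -c['R'].T@c['t'],c['R'].T@d
def onz(n,p,z,c=None):
    o,d=ray(n,p,c);return o+d*(z-o[2])/d[2]
def tri(n1,p1,n2,p2):
    o,d=ray(n1,p1);e,g=ray(n2,p2);s=np.linalg.lstsq(np.c_[d,-g],e-o,rcond=None)[0]
    a,b=o+d*s[0],e+g*s[1];return (a+b)/2,np.linalg.norm(a-b)
def blue(im,roi=None):
    hsv=cv2.cvtColor(im,cv2.COLOR_RGB2HSV);m=cv2.inRange(hsv,(105,130,60),(125,255,255))
    if roi: k=np.zeros_like(m);k[roi[1]:roi[3],roi[0]:roi[2]]=1;m=m*k
    return m
E
python3 - <<'E'
from h import *
R={}
for n,roi in(("scene",(212,148,266,192)),("side",(258,160,312,194))):
    im=cv2.imread(f'pics/{n}.png')[:,:,::-1].copy();m=blue(im,roi)
    ys,xs=np.nonzero(m);r=cv2.minAreaRect(np.c_[xs,ys].astype(np.float32));print(n,len(xs),r)
    b=cv2.boxPoints(r);e=sorted([(b[i]+b[(i+1)%4])/2 for i in range(4)],key=lambda p:-np.linalg.norm(p-r[0]))[:2]
    e=sorted(e,key=lambda p:p[0]);R[n]=e+[r[0]]
    print(e,[onz(n,p,.195).round(4) for p in R[n]])
print(tri("scene",R["scene"][2],"side",R["side"][2]),[tri("scene",R["scene"][i],"side",R["side"][1-i]) for i in(0,1)])
E
```

```text
scene 312 ((238.0146484375, 168.6201629638672), (42.35407257080078, 7.875050067901611), 38.04703903198242)
[array([221.33763, 155.56859], dtype=float32), array([254.69168, 181.67174], dtype=float32)] [array([ 0.5219, -0.151 ,  0.195 ]), array([0.5332, 0.0025, 0.195 ]), array([ 0.5276, -0.0729,  0.195 ])]
side 242 ((284.4091796875, 176.70156860351562), (6.738311767578125, 36.97752380371094), 73.0724868774414)
[array([266.72147, 182.0848 ], dtype=float32), array([302.0969 , 171.31834], dtype=float32)] [array([ 5.295e-01, -5.000e-04,  1.950e-01]), array([ 0.5188, -0.1497,  0.195 ]), array([ 0.5242, -0.0742,  0.195 ])]
(array([ 0.52615631, -0.07487783,  0.19263709]), np.float64(0.0013440678474581737)) [(array([ 0.52093038, -0.15166635,  0.19294914]), np.float64(0.001006474896305406)), (array([ 5.31407466e-01, -2.94914850e-04,  1.92424528e-01]), np.float64(0.0028484805213477475))]
```

{"method": "move_arm", "body": {
  "targets": [
    [[100,0,0,-0.005,-1],[100,0,0,-0.005,-1],[100,0,0,-0.005,-1],[100,0,0,-0.005,-1],[100,0,0,-0.005,-1]]
  ]
}}

```text
time: 0.52
tool_pos: [0.1545, -0.6053, 0.2707]
tool_rot: [-0.001, 0.925, 0.38, 0.0]
contact_force: [0.1, -0.2, 0.1]
gripper_width: 1.001
grasp_force: 0.0
```

{"method": "move_arm", "body": {
  "targets": [
    [[100,0,0,-0.005,-1],[100,0,0,-0.005,-1],[100,0,0,-0.005,-1],[100,0,0,-0.005,-1],[100,0,0,-0.005,-1]]
  ]
}}

```text
time: 0.93
tool_pos: [0.1545, -0.6053, 0.2857]
tool_rot: [-0.001, 0.795, 0.606, 0.0]
contact_force: [-0.3, -0.3, -0.7]
gripper_width: 0.999
grasp_force: 0.0
```

{"method": "move_arm", "body": {
  "targets": [
    [[100,0,0,0,-1],[100,0,0,0,-1],[100,0.03,0.02,0,0],[100,0.055,0.034,0,0],[100,0.055,0.034,0,0]]
  ]
}}

```text
time: 1.35
tool_pos: [0.2125, -0.5244, 0.2853]
tool_rot: [-0.001, 0.73, 0.683, 0.0]
contact_force: [0.8, 0.5, 0.3]
gripper_width: 0.997
grasp_force: 0.0
```

{"method": "move_arm", "body": {
  "targets": [
    [[100,0.055,0.034,0,0],[100,0.055,0.034,0,0],[100,0.055,0.034,0,0],[100,0.055,0.034,0,0],[100,0.055,0.034,0,0]]
  ]
}}

```text
time: 1.77
tool_pos: [0.3255, -0.3652, 0.2858]
tool_rot: [-0.0, 0.73, 0.684, 0.0]
contact_force: [0.5, -1.0, -0.2]
gripper_width: 0.998
grasp_force: 0.0
```

{"method": "move_arm", "body": {
  "targets": [
    [[100,0.055,0.034,0,0],[100,0.055,0.034,0,0],[100,0.055,0.034,0,0],[100,0.055,0.034,0,0],[100,0.055,0.034,0,0]]
  ]
}}

```text
time: 2.18
tool_pos: [0.4379, -0.2071, 0.286]
tool_rot: [-0.0, 0.73, 0.684, -0.0]
contact_force: [0.9, -0.1, 0.5]
gripper_width: 1.003
grasp_force: 0.0
```

{"method": "move_arm", "body": {
  "targets": [
    [[100,0.055,0.034,0,0],[100,0.055,0.034,0,0],[100,0.055,0.03,0,0],[100,0.03,0.02,0,0],[100,0,0,0,0]]
  ]
}}

```text
time: 2.6
tool_pos: [0.5168, -0.0934, 0.2856]
tool_rot: [-0.001, 0.728, 0.686, 0.0]
contact_force: [-0.7, -0.3, 0.3]
gripper_width: 1.001
grasp_force: 0.0
```

```bash
python3 - <<'E'
from h import *
c=get_calibration('wrist');s=state();print(s['tool_pos'],s['tool_rot'])
im=grab_frame('wrist');cv2.imwrite('pics/w1.png',im[:,:,::-1])
m=blue(im);n,l,st,ce=cv2.connectedComponentsWithStats(m);i=1+np.argmax(st[1:,4]);print(st[i],ce[i])
ys,xs=np.nonzero(l==i);r=cv2.minAreaRect(np.c_[xs,ys].astype(np.float32));print(r)
for p in list(cv2.boxPoints(r))+[r[0]]: print(p,onz('wrist',p,.204,c).round(4))
E
```

```text
[ 0.51684743 -0.09343469  0.28561309] [-7.34346329e-04  7.27744010e-01  6.85848385e-01  3.30838086e-04]
[ 254   78   32  200 6022] [268.7525739  174.91082697]
((269.5, 177.5), (199.0, 31.0), 90.0)
[254.  78.] [ 5.198e-01 -3.000e-04  2.040e-01]
[285.  78.] [ 0.5401 -0.0013  0.204 ]
[285. 277.] [ 0.5349 -0.1473  0.204 ]
[254. 277.] [ 0.5109 -0.1457  0.204 ]
(269.5, 177.5) [ 0.5264 -0.0679  0.204 ]
```

View pics/w1.png

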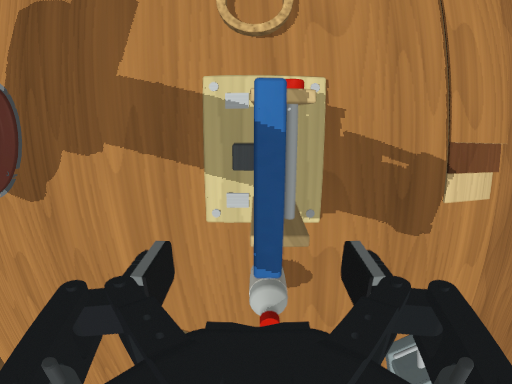

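The bar's angle matches the tool's to within 1°, and its centre is at about (0.526, -0.0745). The glue bottle stands near the bar's -y end at pixel (268,295). I'll centre over the bar and go down.

{"method": "move_arm", "body": {
  "targets": [
    [[100,0.016,0.007,0,0],[100,0.016,0.007,0,0],[100,0,0,0.03,0],[100,0,0,0.03,0],[100,0,0,0.03,0]]
  ]
}}

```text
time: 3.07
tool_pos: [0.5253, -0.0784, 0.2321]
tool_rot: [0.001, 0.73, 0.684, 0.0]
contact_force: [0.1, 0.0, -0.3]
gripper_width: 1.0
grasp_force: 0.0
```

{"method": "move_arm", "body": {
  "targets": [
    [[100,0,0,0.03,0],[100,0,0,0.025,0],[100,0,0,0,0],[100,0,0,0,0],[100,0,0,0,0]]
  ]
}}

```text
time: 3.48
tool_pos: [0.5257, -0.0785, 0.2005]
tool_rot: [0.001, 0.73, 0.684, 0.0]
contact_force: [0.5, 0.5, 0.2]
gripper_width: 0.998
grasp_force: 0.0
```

```bash
python3 - <<'E'
from h import *
s=state();print(s['time'],s['tool_pos'],s['contact_force'])
im=grab_frame('wrist');cv2.imwrite('pics/w2.png',im[:,:,::-1])
E
```

```text
3.4833 [ 0.52565666 -0.07852858  0.20048231] [0.46507898 0.49779391 0.23370775]
```

View pics/w2.png

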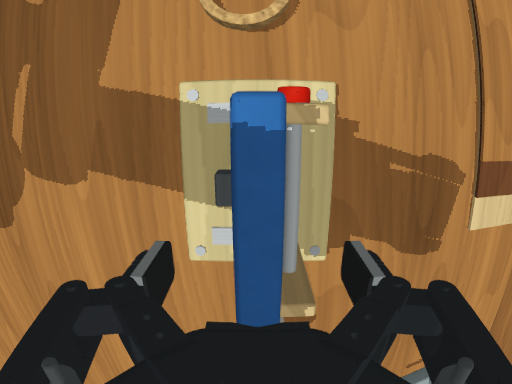

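The open fingers (inner faces at x≈172 and 342) straddle the bar (233–285) and are centred on it. Closing now.

{"method": "move_arm", "body": {
  "targets": [
    [[0,0,0,0,0],[0,0,0,0,0],[0,0,0,0,0],[0,0,0,0,0],[0,0,0,0,0]]
  ]
}}

```text
time: 3.95
tool_pos: [0.5253, -0.0781, 0.1995]
tool_rot: [0.0, 0.729, 0.684, 0.0]
contact_force: [0.7, -0.4, 0.5]
gripper_width: 0.3
grasp_force: 0.0
```

{"method": "move_arm", "body": {
  "targets": [
    [[0,0,0,0,0],[0,0,0,0,0],[0,0,0,0,0],[0,0,0,0,0],[0,0,0,0,0]]
  ]
}}

```text
time: 4.37
tool_pos: [0.5258, -0.0782, 0.1998]
tool_rot: [0.001, 0.73, 0.684, 0.001]
contact_force: [4.6, 0.1, 0.5]
gripper_width: 0.245
grasp_force: 62.6
```

```bash
python3 - <<'E'
from h import *
a=np.radians(-3.6);ux=np.array([np.cos(a),np.sin(a),0]);uy=np.array([-ux[1],ux[0],0]);O=np.array([.526,-.0745,0])
for n,roi in(("scene",(200,150,280,230)),("side",(250,160,315,232))):
    im=cv2.imread(f'pics/{n}.png');hsv=cv2.cvtColor(im,cv2.COLOR_BGR2HSV)
    m=cv2.inRange(hsv,(0,180,70),(6,255,255))|cv2.inRange(hsv,(174,180,70),(180,255,255))
    k=np.zeros_like(m);k[roi[1]:roi[3],roi[0]:roi[2]]=1
    N,l,st,ce=cv2.connectedComponentsWithStats(m*k)
    for i in range(1,N):
        o,d=ray(n,ce[i]);P=o+d*((O+.026*ux-o)@ux)/(d@ux);print(n,st[i],ce[i].round(1),'y',((P-O)@uy).round(4),'z',P[2].round(4))
E
```

```text
scene [200 150   3   6  16] [200.9 152.5] y -0.1526 z 0.1698
scene [215 176   1   3   3] [215. 177.] y -0.0941 z 0.0831
scene [248 199   6   7  33] [250.5 202.1] y 0.0781 z 0.1028
side [261 193   4   6  20] [262.5 195.3] y 0.0783 z 0.1035
```

{"method": "move_arm", "body": {
  "targets": [
    [[0,0,0,-0.003,0],[0,0,0,-0.006,0],[0,0,0,-0.008,0],[0,0,0,-0.008,0],[0,0,0,-0.008,0]]
  ]
}}

```text
time: 4.78
tool_pos: [0.5258, -0.0782, 0.2178]
tool_rot: [0.001, 0.73, 0.684, 0.001]
contact_force: [9.1, -0.9, -7.2]
gripper_width: 0.242
grasp_force: 61.6
```

The knob sits at z≈0.103, so the seated height should be about 0.048. I'll lift to about 0.085 and watch the force.

{"method": "move_arm", "body": {
  "targets": [
    [[0,0,0.001,-0.008,0],[0,0,0,-0.008,0],[0,0,0,-0.008,0],[0,0,0,-0.008,0],[0,0,0,-0.008,0]]
  ]
}}

```text
time: 5.2
tool_pos: [0.5258, -0.0782, 0.2411]
tool_rot: [-0.0, 0.73, 0.684, 0.0]
contact_force: [8.5, -0.4, -7.7]
gripper_width: 0.251
grasp_force: 61.5
```

{"method": "move_arm", "body": {
  "targets": [
    [[0,0,0,-0.008,0],[0,0,0,-0.008,0],[0,0,0,-0.008,0],[0,0,0,-0.008,0],[0,0,0,-0.008,0]]
  ]
}}

```text
time: 5.62
tool_pos: [0.5258, -0.0782, 0.265]
tool_rot: [-0.0, 0.73, 0.684, -0.0]
contact_force: [7.3, -0.6, -6.5]
gripper_width: 0.247
grasp_force: 61.5
```

{"method": "move_arm", "body": {
  "targets": [
    [[0,0,0,-0.008,0],[0,0,0,-0.008,0],[0,0,0,-0.006,0],[0,0,0,-0.004,0],[0,0,0,0,0]]
  ]
}}

```text
time: 6.03
tool_pos: [0.5259, -0.0782, 0.2813]
tool_rot: [-0.0, 0.729, 0.684, -0.0]
contact_force: [5.7, -0.7, -5.0]
gripper_width: 0.249
grasp_force: 64.3
```

```bash
python3 - <<'E'
from h import *
ims=[]
for n,(x,y) in(("side",(235,140)),("scene",(190,125))):
    im=grab_frame(n)[y:y+110,x:x+100,::-1];ims.append(cv2.resize(im,None,fx=4,fy=4,interpolation=cv2.INTER_CUBIC))
cv2.imwrite('pics/up.png',np.hstack(ims))
print(state()['time'],state()['tool_pos'],state()['contact_force'])
E
```

```text
6.1333 [ 0.52585739 -0.078175    0.28111752] [ 6.4647978  -0.17786438 -5.88112402]
```

View pics/up.png

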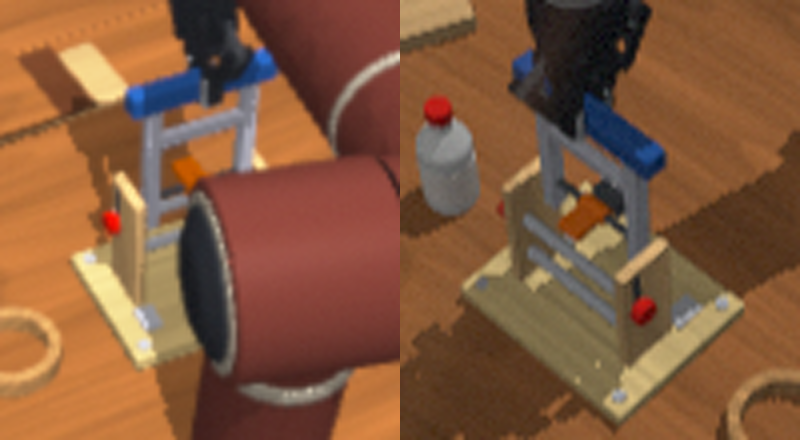

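In the scene half, the orange pawl at (585,215) is level and clear above the upper rung (from 530,225 to 610,280). I'll lower it, slowing well before the expected contact at a TCP height of about 0.248.

{"method": "move_arm", "body": {
  "targets": [
    [[0,0,0,0.002,0],[0,0,0,0.004,0],[0,0,0,0.004,0],[0,0,0,0.004,0],[0,0,0,0.004,0]]
  ]
}}

```text
time: 6.55
tool_pos: [0.5259, -0.0782, 0.2702]
tool_rot: [-0.0, 0.73, 0.684, 0.0]
contact_force: [6.3, -1.2, -5.1]
gripper_width: 0.245
grasp_force: 64.4
```

{"method": "move_arm", "body": {
  "targets": [
    [[0,0,0,0.004,0],[0,0,0,0.004,0],[0,0,0,0.003,0],[0,0,0,0.002,0],[0,0,0,0.0015,0]]
  ]
}}

```text
time: 6.97
tool_pos: [0.5258, -0.0782, 0.2615]
tool_rot: [-0.0, 0.729, 0.684, 0.0]
contact_force: [7.1, -0.6, -4.9]
gripper_width: 0.243
grasp_force: 64.4
```

{"method": "move_arm", "body": {
  "targets": [
    [[0,0,0,0.0015,0],[0,0,0,0.0015,0],[0,0,0,0.0015,0],[0,0,0,0.0015,0],[0,0,0,0.0015,0]]
  ]
}}

```text
time: 7.38
tool_pos: [0.5258, -0.0782, 0.2571]
tool_rot: [-0.0, 0.73, 0.684, 0.0]
contact_force: [7.3, 0.4, -4.0]
gripper_width: 0.243
grasp_force: 64.4
```

Now short slow steps, reading the force each time.

{"method": "move_arm", "body": {
  "targets": [
    [[0,0,0,0.0015,0],[0,0,0,0.0015,0],[0,0,0,0.0015,0]]
  ]
}}

```text
time: 7.63
tool_pos: [0.5258, -0.0782, 0.2545]
tool_rot: [-0.0, 0.73, 0.684, 0.0]
contact_force: [6.4, -0.1, -4.4]
gripper_width: 0.245
grasp_force: 64.4
```

{"method": "move_arm", "body": {
  "targets": [
    [[0,0,0,0.0015,0],[0,0,0,0.0015,0],[0,0,0,0.0015,0]]
  ]
}}

```text
time: 7.88
tool_pos: [0.5258, -0.0782, 0.2518]
tool_rot: [-0.0, 0.73, 0.684, 0.0]
contact_force: [6.3, -0.2, -4.3]
gripper_width: 0.248
grasp_force: 64.4
```

{"method": "move_arm", "body": {
  "targets": [
    [[0,0,0,0.0015,0],[0,0,0,0.0015,0]]
  ]
}}

```text
time: 8.05
tool_pos: [0.5258, -0.0782, 0.25]
tool_rot: [-0.0, 0.73, 0.684, 0.0]
contact_force: [6.6, -0.1, -4.9]
gripper_width: 0.248
grasp_force: 64.4
```

{"method": "move_arm", "body": {
  "targets": [
    [[0,0,0,0.0015,0],[0,0,0,0.0015,0]]
  ]
}}

```text
time: 8.22
tool_pos: [0.5258, -0.0782, 0.2482]
tool_rot: [-0.0, 0.729, 0.684, 0.0]
contact_force: [5.7, 0.1, -5.2]
gripper_width: 0.244
grasp_force: 64.4
```

{"method": "move_arm", "body": {
  "targets": [
    [[0,0,0,0.0015,0],[0,0,0,0.0015,0]]
  ]
}}

```text
time: 8.38
tool_pos: [0.5259, -0.0782, 0.2469]
tool_rot: [-0.0, 0.73, 0.684, 0.0]
contact_force: [3.3, -0.3, 0.8]
gripper_width: 0.248
grasp_force: 64.9
```

Contact at a TCP height of about 0.2475, which is h≈0.048 as predicted. I'll press gradually.

{"method": "move_arm", "body": {
  "targets": [
    [[0,0,0,0.001,0],[0,0,0,0,0]]
  ]
}}

```text
time: 8.55
tool_pos: [0.5258, -0.0782, 0.2469]
tool_rot: [-0.0, 0.729, 0.684, 0.0]
contact_force: [5.3, -0.6, -1.8]
gripper_width: 0.245
grasp_force: 64.7
```

{"method": "move_arm", "body": {
  "targets": [
    [[0,0,0,0.001,0],[0,0,0,0,0]]
  ]
}}

```text
time: 8.72
tool_pos: [0.5259, -0.0782, 0.2469]
tool_rot: [0.0, 0.729, 0.684, 0.0]
contact_force: [3.6, 0.2, -0.2]
gripper_width: 0.245
grasp_force: 65.0
```

{"method": "move_arm", "body": {
  "targets": [
    [[0,0,0,0.001,0],[0,0,0,0.001,0],[0,0,0,0,0]]
  ]
}}

```text
time: 8.97
tool_pos: [0.5259, -0.0782, 0.2468]
tool_rot: [0.0, 0.729, 0.684, 0.0]
contact_force: [1.1, 0.9, 5.5]
gripper_width: 0.247
grasp_force: 65.7
```

{"method": "move_arm", "body": {
  "targets": [
    [[0,0,0,0.001,0],[0,0,0,0.001,0],[0,0,0,0,0]]
  ]
}}

```text
time: 9.22
tool_pos: [0.5259, -0.0782, 0.2466]
tool_rot: [0.0, 0.729, 0.684, 0.0]
contact_force: [-2.0, 1.4, 8.5]
gripper_width: 0.246
grasp_force: 66.3
```

{"method": "move_arm", "body": {
  "targets": [
    [[0,0,0,0.0006,0],[0,0,0,0,0],[0,0,0,0,0]]
  ]
}}

```text
time: 9.47
tool_pos: [0.5259, -0.0782, 0.2466]
tool_rot: [0.0, 0.729, 0.684, 0.0]
contact_force: [-0.6, 1.9, 9.2]
gripper_width: 0.25
grasp_force: 66.4
```

{"method": "move_arm", "body": {
  "targets": [
    [[0,0,0,0,0],[0,0,0,0,0],[0,0,0,0,0],[0,0,0,0,0],[0,0,0,0,0]]
  ]
}}

```text
time: 9.88
tool_pos: [0.5259, -0.0782, 0.2466]
tool_rot: [0.0, 0.729, 0.684, 0.0]
contact_force: [-1.0, 1.2, 9.6]
gripper_width: 0.249
grasp_force: 66.4
```

{"method": "move_arm", "body": {
  "targets": [
    [[0,0,0,0,0],[0,0,0,0,0],[0,0,0,0,0],[0,0,0,0,0],[0,0,0,0,0]]
  ]
}}

```text
time: 10.3
tool_pos: [0.5259, -0.0782, 0.2466]
tool_rot: [0.0, 0.729, 0.684, 0.0]
contact_force: [-1.4, 1.7, 9.6]
gripper_width: 0.246
grasp_force: 66.4
```

{"method": "move_arm", "body": {
  "targets": [
    [[0,0,0,0.0004,0],[0,0,0,0,0],[0,0,0,0,0],[0,0,0,0,0],[0,0,0,0,0]]
  ]
}}

```text
time: 10.72
tool_pos: [0.5259, -0.0782, 0.2466]
tool_rot: [0.0, 0.729, 0.684, 0.0]
contact_force: [-2.1, 2.0, 11.4]
gripper_width: 0.247
grasp_force: 66.6
```

{"method": "move_arm", "body": {
  "targets": [
    [[0,0,0,0,0],[0,0,0,0,0],[0,0,0,-0.001,0],[0,0,0,-0.001,0],[0,0,0,-0.001,0]]
  ]
}}

```text
time: 11.13
tool_pos: [0.5259, -0.0782, 0.2468]
tool_rot: [0.0, 0.729, 0.684, 0.0]
contact_force: [1.4, 0.6, 4.0]
gripper_width: 0.25
grasp_force: 65.7
```

{"method": "move_arm", "body": {
  "targets": [
    [[0,0,0,-0.001,0],[0,0,0,0,0],[0,0,0,0,0]]
  ]
}}

```text
time: 11.38
tool_pos: [0.5259, -0.0782, 0.2467]
tool_rot: [0.0, 0.729, 0.684, 0.0]
contact_force: [0.9, 1.5, 6.1]
gripper_width: 0.245
grasp_force: 65.8
```

{"method": "move_arm", "body": {
  "targets": [
    [[0,0,0,-0.001,0],[0,0,0,-0.001,0],[0,0,0,0,0]]
  ]
}}

```text
time: 11.63
tool_pos: [0.5259, -0.0782, 0.2469]
tool_rot: [0.0, 0.73, 0.684, 0.0]
contact_force: [3.8, -0.1, 1.0]
gripper_width: 0.244
grasp_force: 65.2
```

Nearly unloaded, so I'll open.

{"method": "move_arm", "body": {
  "targets": [
    [[100,0,0,0,0],[100,0,0,0,0],[100,0,0,0,0],[100,0,0,0,0],[100,0,0,0,0]]
  ]
}}

```text
time: 12.05
tool_pos: [0.5255, -0.0782, 0.2469]
tool_rot: [-0.0, 0.73, 0.684, -0.0]
contact_force: [-0.1, -0.1, -0.7]
gripper_width: 0.936
grasp_force: 0.0
```

{"method": "move_arm", "body": {
  "targets": [
    [[100,0,0,0,0],[100,0,0,0,0],[100,0,0,0,0],[100,0,0,0,0],[100,0,0,0,0]]
  ]
}}

```text
time: 12.47
tool_pos: [0.5258, -0.0782, 0.2473]
tool_rot: [-0.0, 0.729, 0.684, 0.0]
contact_force: [-0.1, -0.4, 0.9]
gripper_width: 0.999
grasp_force: 0.0
```

{"method": "move_arm", "body": {
  "targets": [
    [[100,0,0,-0.02,0],[100,0,0,-0.03,0],[100,0,0,-0.03,0],[100,0,0,-0.03,0],[100,0,0,-0.03,0]]
  ]
}}

```text
time: 12.88
tool_pos: [0.5258, -0.0782, 0.3333]
tool_rot: [0.0, 0.729, 0.684, 0.0]
contact_force: [-0.2, -0.3, 0.6]
gripper_width: 0.998
grasp_force: 0.0
```

{"method": "move_arm", "body": {
  "targets": [
    [[100,0,0,-0.03,0],[100,0,0,-0.02,0],[100,0,0,0,0],[100,0,0,0,0],[100,0,0,0,0]]
  ]
}}

```text
time: 13.3
tool_pos: [0.5255, -0.0781, 0.3602]
tool_rot: [-0.001, 0.729, 0.684, -0.0]
contact_force: [-0.2, -0.2, -0.7]
gripper_width: 0.999
grasp_force: 0.0
```

```bash
python3 - <<'E'
from h import *
ims=[]
for n,(x,y) in(("side",(235,140)),("scene",(190,125))):
    im=grab_frame(n)[y:y+110,x:x+100,::-1];ims.append(cv2.resize(im,None,fx=4,fy=4,interpolation=cv2.INTER_CUBIC))
cv2.imwrite('pics/end.png',np.hstack(ims))
print(state()['time'],state()['tool_pos'],state()['contact_force'])
E
```

```text
13.4 [ 0.5253049  -0.07803079  0.35956577] [-0.39137171 -0.67571421 -0.30706183]
```

View pics/end.png

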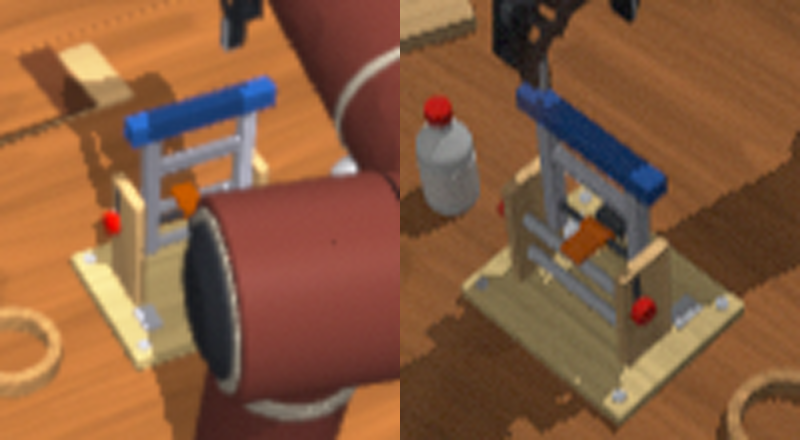

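The section stays raised, with the pawl lying across the upper rung at (585,240). The gripper is clear and the glue and tape haven't moved.

```bash
python3 -c "
from plant import job;print(job.job_done())"
```

```text
the job is handed in; nothing more can be done
None
```

The section is up one rung with the pawl seated on the upper rung, about 48 mm above its start; it carried a press of about 10 N for over a second, and the job is handed in with the gripper clear of everything.

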